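# Find the loose bolt of the polisher stand's foot and hold its cap open

### The arm

A 7-joint arm with a two-finger parallel gripper is mounted at the origin on the work surface. World frame = base frame: x ahead of the robot, y to its left, z up, the work surface at z = 0. Lengths are in m, angles in degrees, forces in N, time in s.
With the tool pointing down it reaches from about 0.35 to 0.775 m from the base axis. Payload 3.1 kg.
Tool frame: the origin (TCP) lies on the centre line of the jaws, within the pads' length; the fingertips stand 17 mm ahead of it and the grasp point (between the pads) lies 2 mm behind it (robot.tip_reach is the distance from the TCP to the fingertips, in m); z points along the fingers, y is the direction in which the jaws open and shut (so a half turn about z gives the same grasp; the last joint's range is limited). The gripper opens to 85 mm and grips with 20 to 120 N. Pads are 22 mm wide; open, the fingers measure 114 mm over their backs; the gripper's body (76 mm by 85 mm) begins 54 mm behind the grasp point. The pads swing forward as they close: fully open they stand 13 mm farther back than shut.
Start: joints at [-71.946, 17.813, 0.802, 86.603, -0.252, 75.585, -1.558], TCP at [0.192, 0.515, 0.248] pointing down, gripper open.
Joint ranges: [-154.91, 154.91], [-16.99, 109.72], [-72.82, 74.43], [7.12, 147.25], [-82.49, 262.49], [11.32, 116.49], [-174.64, 174.64]. Speed limits (degrees/s): [159.86, 159.86, 180, 180, 180, 180, 180].

### API

Orientations are given as [roll, pitch, yaw] about the fixed x, y, z axes, in that order (R = Rz(yaw) Ry(pitch) Rx(roll)).
In Python, from station import robot, fingers, vision, workorder, recognise gives the robot as it stands. Calls block until the motion is done:
- robot.move_to(position, orientation): joint-space move of the TCP to a pose.
- robot.line_to(position, orientation=None, velocity=0.15, f_stop=None): straight line of the TCP; orientation=None keeps the orientation; velocity is the mean speed in m/s. With f_stop (N) it stops when the force on the tool has changed by that much, and returns True; else False.
- robot.move_j(angles): joint-space move.
- fingers.gripper_to(opening, force=None): opening from 0.0 (shut) to 1.0 (fully open); force is the grip in N (None keeps the last); returns when the fingers have stopped.
- robot.pause(seconds).
- robot.inverse_kinematics(position, orientation): joint angles nearest the present ones, or None.
- vision.grab_frame(name): name is "scene" or "top" or "wrist"; returns the picture (420x560x3 uint8, red, green, blue); there is no depth.
- vision.calibration(name): a dict with "mtx" (3x3 intrinsics, pixels), "k1" (the pictures are not rectified: a ray, as slopes to the right and down, at radius r is drawn at 1 + k1 r^2 times it, then the intrinsics apply), "extrinsics" (4x4, takes a point from world to camera coordinates); the wrist camera has in their place "T_tool_cam" (4x4, takes a point from camera to tool coordinates, whose origin is the TCP and whose axes are the flange's). Camera axes: x right, y up, looking along -z (the intrinsics and any distortion apply to the point x, -y, -z); pixel columns grow to the right and rows downward; lengths in m; the calibration is good to about 2 mm. A picture is of the moment at which its call begins: read the wrist's pose just before it. calibration takes no time and is no camera call.
A pose or a line that the arm cannot do raises robot.PlanningError and nothing moves.
- workorder.close_job(): hands the job in, once; it reports no verdict.
Trained networks look in the newest picture that a camera, given by its name, has taken for a name from the list of things; names that differ only in an ending like _2 or _b are one class to them, and where a whole thing is asked for, a point or a joint stands for the part that bears it (a point fixed in the world has none). Each returns a list of dicts, best first, with "p" (0 to 1); they miss things now and then, are a little off and sometimes report something else, mostly with a low value. They report only what shows in the picture. A call takes as long as a camera call.
- recognise(label, camera): "rect" ([centre column, centre row, width, height] in pixels, round what is visible of it).
Readings, each from a call of its own:
- robot.current_time_s(): time.
- robot.current_joint_positions(): joint angles.
- robot.current_dq(): joint speeds.
- robot.current_joint_torque(): joint torques, N m.
- robot.current_tool_pos(): TCP position.
- robot.current_eef_rot(): TCP orientation.
- robot.current_contact_force(): force on the tool from outside, world axes, zero at the start.
- robot.current_torque(): the same for the moment, N m.
- robot.current_finger_gap(): opening from 0.0 (shut) to 1.0 (fully open).
Only numpy, scipy, OpenCV 4.12 (cv2) and the standard library are available. Lean on these libraries where they do the work, as an engineer would, in place of code of your own. Each camera call takes 0.05 s, during which the arm holds its last target.

### The job

One of the three capped bolts in the white mounting foot is loose: tap down firmly on the closed caps to find the bolt that sinks, and leave it down. Then take that bolt's cap by its thumb tab, swing it up to well over half-way open (about 55 degrees) and keep holding it there so that I can get a spanner in: you finish while still holding it open. Do not open the caps of the sound bolts, and do not knock over or shove the things standing around.

Things in the scene. Friction and masses are not known exactly. Their poses are not given: they have to be found in the camera images.
- foot: White steel mounting foot fixed to the bench, 180 (x) x 300 (y) x 40 mm high, an empty tube socket (44 mm across, 85 mm high) at its rear. Origin on the bench; x to the socket, y left, z up; turned up to 25 deg. Bolts 1, 2, 3 at x, y = (-15, 100), (30, 0), (-15, -100) mm look alike: steel collar 34 mm across, 28 mm high, black flip cap 42 mm across, flat top 44 mm above the foot.
- captop_1 (a point): Centre of the flat top of cap 1, the left one (foot +y side), straight over the bolt when the cap is closed: the place to tap. Moves with the cap. Axes as the foot's while closed.
- tab_1 (a point): Grip point of cap 1's thumb tab, mid-thickness, 48 mm from the bolt axis to foot -x. The tab is a flat tongue 16 mm wide (foot y), 6 mm thick, 36 mm long past the cap's edge, ending 9 mm beyond this point; closed it lies 40 mm above the foot (30 mm with the bolt down), free below and beside. Moves with the cap.
- hinge_1 (a point): Hinge axis of cap 1, along the foot's y: 27 mm behind the bolt's axis (foot +x), 2 mm lower than the closed tab's grip point, so 75 mm behind it. Moves with the bolt, not with the cap.
- bolt_1 (a joint): How far bolt 1 (with its cap) has gone down, m. 0 at the start for all. A sound bolt gives less than 1 mm under 25 N; the loose one sinks 10 mm under a push of 4 to 6 N on its cap top and stays down when let go (pulling it back up takes about 8 N).
- cap_1 (a joint): Opening angle of cap 1, rad: 0 closed, grows as the tab swings up and back, stop at 1.75. A light spring always closes it (0.5 to 1 N at the tab), so it stays open only while held.
- captop_2 (a point): Centre of the flat top of cap 2, the middle one, set back from the robot, straight over the bolt when the cap is closed: the place to tap. Moves with the cap. Axes as the foot's while closed.
- tab_2 (a point): Grip point of cap 2's thumb tab, mid-thickness, 48 mm from the bolt axis to foot -x. The tab is a flat tongue 16 mm wide (foot y), 6 mm thick, 36 mm long past the cap's edge, ending 9 mm beyond this point; closed it lies 40 mm above the foot (30 mm with the bolt down), free below and beside. Moves with the cap.
- hinge_2 (a point): Hinge axis of cap 2, along the foot's y: 27 mm behind the bolt's axis (foot +x), 2 mm lower than the closed tab's grip point, so 75 mm behind it. Moves with the bolt, not with the cap.
- bolt_2 (a joint): How far bolt 2 (with its cap) has gone down, m. 0 at the start for all. A sound bolt gives less than 1 mm under 25 N; the loose one sinks 10 mm under a push of 4 to 6 N on its cap top and stays down when let go (pulling it back up takes about 8 N).
- cap_2 (a joint): Opening angle of cap 2, rad: 0 closed, grows as the tab swings up and back, stop at 1.75. A light spring always closes it (0.5 to 1 N at the tab), so it stays open only while held.
- captop_3 (a point): Centre of the flat top of cap 3, the right one (foot -y side), straight over the bolt when the cap is closed: the place to tap. Moves with the cap. Axes as the foot's while closed.
- tab_3 (a point): Grip point of cap 3's thumb tab, mid-thickness, 48 mm from the bolt axis to foot -x. The tab is a flat tongue 16 mm wide (foot y), 6 mm thick, 36 mm long past the cap's edge, ending 9 mm beyond this point; closed it lies 40 mm above the foot (30 mm with the bolt down), free below and beside. Moves with the cap.
- hinge_3 (a point): Hinge axis of cap 3, along the foot's y: 27 mm behind the bolt's axis (foot +x), 2 mm lower than the closed tab's grip point, so 75 mm behind it. Moves with the bolt, not with the cap.
- bolt_3 (a joint): How far bolt 3 (with its cap) has gone down, m. 0 at the start for all. A sound bolt gives less than 1 mm under 25 N; the loose one sinks 10 mm under a push of 4 to 6 N on its cap top and stays down when let go (pulling it back up takes about 8 N).
- cap_3 (a joint): Opening angle of cap 3, rad: 0 closed, grows as the tab swings up and back, stop at 1.75. A light spring always closes it (0.5 to 1 N at the tab), so it stays open only while held.
- washer: Plain steel washer 26 mm across, 4 mm thick, lying on the rear of the foot between bolts; a bystander. Origin under its centre.
- tape: Roll of tape 90 mm across, 22 mm high, in front of the foot; a bystander. Origin under its centre.
- pad: Round polishing pad 116 mm across, 26 mm high, right of the foot; a bystander. Origin under its centre.
- torch: Dark pocket torch 130 mm long, 33 mm thick, lying in front of the foot; a bystander. Origin under its centre.
- wax_jar: White jar 70 mm across, 60 mm high, with a grey lid, behind the foot; a bystander. Origin under its centre.
- polish: White bottle 50 mm across, 85 mm high, behind the foot; a bystander. Origin under its centre.
- carton: Small carton 50 x 70 x 90 mm left of the foot; a bystander. Origin under its centre.

How it is judged (in metres and radians):
On the way, in this order (a step that is already met when the one before it is completed fails the run):
1. the loose bolt has been found: a tap has sent it down by more than 5 mm (((value of joint bolt_1 above 0.005 m and value of joint each of cap_1, cap_2, cap_3 below 0.15 rad) or (value of joint bolt_2 above 0.005 m and value of joint each of cap_1, cap_2, cap_3 below 0.15 rad) or (value of joint bolt_3 above 0.005 m and value of joint each of cap_1, cap_2, cap_3 below 0.15 rad))), for 0.1 s.
2. the cap of the sunken bolt is lifted by more than 40 degrees (((value of joint bolt_1 above 0.005 m and value of joint cap_1 above 0.7 rad) or (value of joint bolt_2 above 0.005 m and value of joint cap_2 above 0.7 rad) or (value of joint bolt_3 above 0.005 m and value of joint cap_3 above 0.7 rad))), for 0.2 s.
At the end, for the whole second after the job is handed in: The loose bolt is still down by more than 5 mm, its cap is held steady by the fingers (contact over 0.3 N, nothing else propping it) at 40 to 86 degrees open, and the other two caps are closed (under 9 degrees) (((value of joint bolt_1 above 0.005 m and value of joint cap_1 between 0.7 and 1.5 rad and velocity of joint cap_1 between -0.1 and 0.1 rad/s and contact force between the fingers and cap_1 above 0.3 N and value of joint each of cap_2, cap_3 below 0.15 rad and contact force between each of washer, tape, pad, torch, wax_jar, polish, carton and cap_1 below 0.1 N) or (value of joint bolt_2 above 0.005 m and value of joint cap_2 between 0.7 and 1.5 rad and velocity of joint cap_2 between -0.1 and 0.1 rad/s and contact force between the fingers and cap_2 above 0.3 N and value of joint each of cap_1, cap_3 below 0.15 rad and contact force between each of washer, tape, pad, torch, wax_jar, polish, carton and cap_2 below 0.1 N) or (value of joint bolt_3 above 0.005 m and value of joint cap_3 between 0.7 and 1.5 rad and velocity of joint cap_3 between -0.1 and 0.1 rad/s and contact force between the fingers and cap_3 above 0.3 N and value of joint each of cap_1, cap_2 below 0.15 rad and contact force between each of washer, tape, pad, torch, wax_jar, polish, carton and cap_3 below 0.1 N))); the arm keeps its last pose, push and grip.
It fails at once if the cap of a bolt that has not sunk is opened by more than 17 degrees ((value of joint cap_1 above 0.3 rad and value of joint bolt_1 below 0.004 m) or (value of joint cap_2 above 0.3 rad and value of joint bolt_2 below 0.004 m) or (value of joint cap_3 above 0.3 rad and value of joint bolt_3 below 0.004 m)).
It fails at once if a bystander is shoved by more than 40 mm or tipped over (distance of any of washer, tape, pad, torch, wax_jar, polish, carton from where it was at the start of the episode above 0.04 m or angle between any of washer, tape, pad, torch, wax_jar, polish, carton's own z axis and vertical above 0.5 rad).
It also fails if it takes over 51 s, if anything falls off the work surface, if the arm or the gripper's body presses on something with over 40 N, if the wrist force passes 120 N, or if a joint passes its speed limit or range.

## Working session

There is one attempt and no reset: what is moved stays moved. The work goes in short steps, each a Python script; the robot and the scene stay as the last script left them, time stands still between calls to the robot, and variables do not carry over. Pictures are saved under pics/ and viewed, and the job is handed in when it is done.

```bash
mkdir -p pics; ls; python3 - <<'E'
from station import robot, fingers, vision, workorder, recognise
import cv2,numpy as np
print(robot.current_time_s(), robot.current_tool_pos(), robot.current_eef_rot(), robot.tip_reach)
for n in ("scene","top"):
    im=vision.grab_frame(n); cv2.imwrite(f"pics/{n}0.png",im[:,:,::-1])
    print(n,{k:np.round(v,4).tolist() for k,v in vision.calibration(n).items()})
    for l in ("foot","captop_1","tab_1","hinge_1","washer","tape","pad","torch","wax_jar","polish","carton"):
        print(l,[(np.round(d["rect"],1).tolist(),round(d["p"],2)) for d in recognise(l,n)][:5])
print(vision.calibration("wrist"))
E
```

```text
pics
0.0 [0.1918411  0.51471216 0.24720965] [-1.79862381e+02  4.88577501e-03  1.59559702e+02] 0.017
scene {'mtx': [[465.6086, 0.0, 280.9863], [0.0, 465.6086, 215.4755], [0.0, 0.0, 1.0]], 'k1': -0.115, 'extrinsics': [[0.6823, 0.7311, -0.0052, -0.4308], [-0.6273, 0.589, 0.5095, 0.2935], [0.3755, -0.3443, 0.8605, -1.1696], [0.0, 0.0, 0.0, 1.0]]}
foot [([223.9, 279.8, 179.1, 158.5], 0.79)]
captop_1 [([255.4, 221.6, 24.9, 34.4], 0.77), ([222.4, 264.4, 27.8, 42.7], 0.62), ([159.7, 267.7, 26.6, 41.4], 0.57), ([103.8, 303.6, 59.2, 56.8], 0.41)]
tab_1 [([256.4, 219.0, 27.3, 41.0], 0.86), ([156.6, 266.1, 26.1, 42.1], 0.63), ([219.6, 263.4, 28.9, 39.0], 0.6)]
hinge_1 [([257.9, 222.6, 23.3, 40.8], 0.91), ([163.1, 267.5, 25.6, 43.0], 0.72), ([178.7, 219.2, 22.7, 56.6], 0.49), ([223.8, 280.0, 179.8, 157.6], 0.31)]
washer [([221.9, 260.7, 33.0, 42.4], 0.5), ([267.5, 285.6, 13.0, 9.5], 0.45), ([180.4, 220.2, 24.0, 54.0], 0.4)]
tape [([259.8, 183.1, 39.2, 42.2], 0.82)]
pad [([157.9, 266.1, 30.9, 42.1], 0.67), ([103.4, 302.1, 60.5, 58.9], 0.62), ([291.8, 326.4, 39.0, 44.7], 0.54)]
torch [([179.4, 220.
[... 1338 characters left out ...]
 [([392.0, 147.9, 28.4, 22.1], 0.6), ([397.0, 237.7, 16.7, 39.8], 0.19)]
carton [([341.5, 280.8, 35.7, 58.6], 0.74), ([238.9, 164.1, 40.5, 35.9], 0.68)]
{'mtx': array([[298.51632817,   0.        , 279.78640594],
       [  0.        , 298.51632817, 206.56727107],
       [  0.        ,   0.        ,   1.        ]]), 'k1': -0.010532599024960496, 'T_tool_cam': array([[-1.28986205e-04,  9.51657855e-01,  3.07160072e-01,
         7.93063256e-02],
       [ 9.99999991e-01,  1.11645686e-04,  7.40256048e-05,
        -2.09314214e-04],
       [ 3.61539514e-05,  3.07160079e-01, -9.51657861e-01,
        -1.24605521e-01],
       [ 0.00000000e+00,  0.00000000e+00,  0.00000000e+00,
         1.00000000e+00]])}
```

View pics/scene0.png

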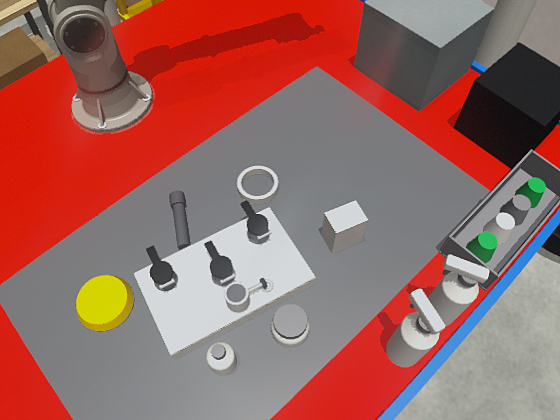

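View pics/top0.png

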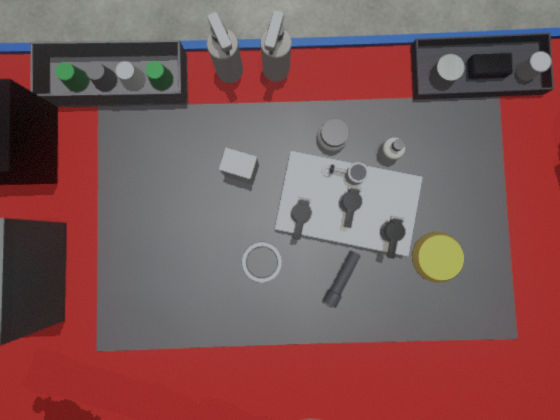

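The scene view shows the foot at about (225,280) px, with dark caps near (258,225), (222,265) and (162,272). In the top view the caps are at about (302,212), (352,201) and (396,231). The tabs point toward the robot. I'll zoom in for accurate corners.

```bash
python3 - <<'E'
import cv2
a=cv2.imread("pics/top0.png")[140:270,265:435]; cv2.imwrite("pics/t1.png",cv2.resize(a,None,fx=4.7,fy=4.6,interpolation=cv2.INTER_CUBIC))
a=cv2.imread("pics/scene0.png")[195:360,120:330]; cv2.imwrite("pics/s1.png",cv2.resize(a,None,fx=3.6,fy=3.6,interpolation=cv2.INTER_CUBIC))
E
```

```text
(no output)
```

View pics/t1.png

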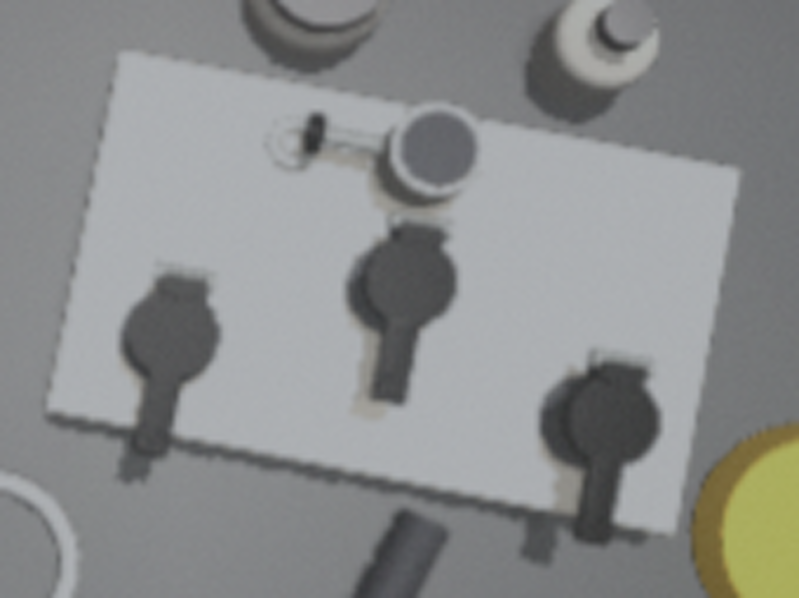

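View pics/s1.png

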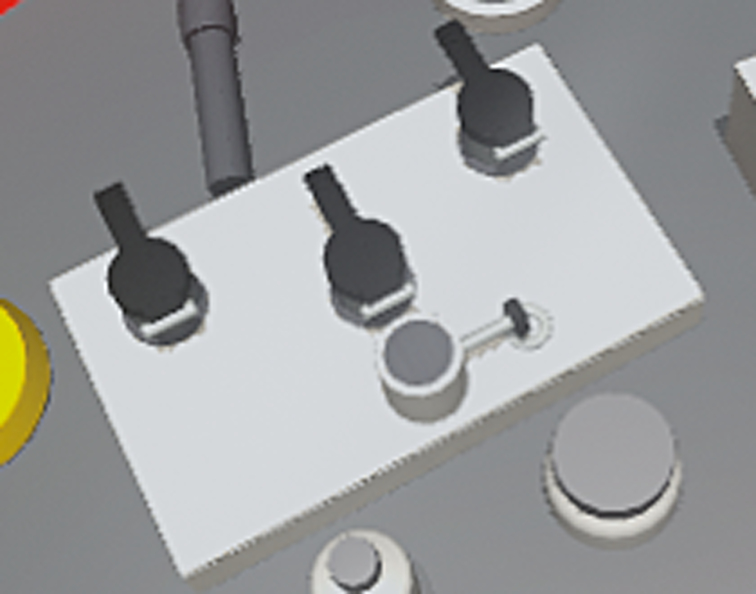

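```bash
cat > h.py <<'E'
import numpy as np, cv2
from scipy.optimize import least_squares
from station import robot, fingers, vision, workorder, recognise
def proj(n,P,E=None):
    c=vision.calibration(n); E=c["extrinsics"] if E is None else E
    P=np.atleast_2d(P); q=P@E[:3,:3].T+E[:3,3]; s=np.c_[q[:,0],-q[:,1]]/-q[:,2:]
    s=s*(1+c["k1"]*(s**2).sum(1,keepdims=True)); K=c["mtx"]
    return s*[K[0,0],K[1,1]]+K[:2,2]
def fw(p,P):  # foot->world
    c,s=np.cos(p[2]),np.sin(p[2]); P=np.atleast_2d(P)
    return np.c_[p[0]+c*P[:,0]-s*P[:,1], p[1]+s*P[:,0]+c*P[:,1], P[:,2]]
F=np.array([[.09,.15,.04],[.09,-.15,.04],[-.09,-.15,.04],[-.09,.15,.04],[-.015,.1,.084],[.03,0,.084],[-.015,-.1,.084]])
E
python3 - <<'E'
from h import *
t=np.array([[118,53],[740,170],[677,533],[47,410],[173,330],[411,282],[613,420]])/[4.7,4.6]+[265,140]-.4
s=np.array([[703,297],[183,577],[50,283],[540,45],[495,108],[364,256],[149,276]])/3.6+[120,195]-.4
for use in ("t","s","ts"):
    def res(p):
        r=[]
        if "t" in use: r.append(proj("top",fw(p,F))-t)
        if "s" in use: r.append(proj("scene",fw(p,F))-s)
        return np.concatenate(r).ravel()
    f=least_squares(res,[.6,-.15,0]); print(use,f.x[:2],np.degrees(f.x[2]),np.round(f.fun.reshape(-1,2),1).tolist())
np.save("foot.npy",f.x)
print(fw(f.x,F))
E
```

```text
t [ 0.5688123  -0.09881274] -12.984776703596529 [[-1.1, 5.0], [-0.7, 5.4], [-1.3, 6.6], [-1.8, 6.5], [1.4, -6.7], [1.5, -7.9], [1.8, -7.7]]
s [ 0.57109058 -0.10174837] -13.191054855866241 [[-2.8, -5.5], [-3.3, -5.8], [-2.8, -5.1], [-3.3, -4.8], [4.5, 5.5], [4.1, 7.7], [3.1, 7.4]]
ts [ 0.56997786 -0.10043302] -13.079287232926175 [[-0.3, 4.4], [0.0, 5.0], [-0.6, 6.2], [-1.1, 5.8], [2.2, -7.4], [2.2, -8.5], [2.5, -8.2], [-2.7, -6.5], [-3.0, -6.7], [-2.5, -5.8], [-3.3, -5.6], [4.5, 4.6], [4.3, 6.8], [3.4, 6.6]]
[[ 6.91587944e-01  2.53087258e-02  4.00000000e-02]
 [ 6.23698185e-01 -2.66908626e-01  4.00000000e-02]
 [ 4.48367774e-01 -2.26174771e-01  4.00000000e-02]
 [ 5.16257532e-01  6.60425808e-02  4.00000000e-02]
 [ 5.77996911e-01  3.67249284e-04  8.40000000e-02]
 [ 5.99199594e-01 -1.07221998e-01  8.40000000e-02]
 [ 5.32737072e-01 -1.94444319e-01  8.40000000e-02]]
```

The caps and the corners disagree by the same offset in both views, so the foot origin probably isn't the plate centre. I'll fit the plate offset as well.

```bash
python3 - <<'E'
from h import *
t=np.array([[118,53],[740,170],[677,533],[47,410],[173,330],[411,282],[613,420]])/[4.7,4.6]+[265,140]-.4
s=np.array([[703,297],[183,577],[50,283],[540,45],[495,108],[364,256],[149,276]])/3.6+[120,195]-.4
for use in ("t","s","ts"):
    def res(p):
        G=F.copy(); G[:4,0]+=p[3]; G[:4,1]+=p[4]
        r=[]
        if "t" in use: r.append(proj("top",fw(p,G))-t)
        if "s" in use: r.append(proj("scene",fw(p,G))-s)
        return np.concatenate(r).ravel()
    f=least_squares(res,[.6,-.15,0,0,0]); print(use,f.x[:2],np.degrees(f.x[2]),f.x[3:],np.round(f.fun.reshape(-1,2),1).tolist())
np.save("foot.npy",f.x[:3])
print(fw(f.x,F[4:]))
# bystanders rough, top-view on bench
for nm,px,z in [("tape",(262,263),.02),("torch",(342,280),.03),("pad",(440,257),.026),("wax",(334,135),.06),("polish",(394,148),.085),("carton",(239,160),.09)]:
    g=least_squares(lambda q:(proj("top",[q[0],q[1],z])-px).ravel(),[.6,0]); print(nm,g.x)
E
```

```text
t [ 0.55325307 -0.09485337] -12.996602560921112 [ 0.02938927 -0.00065312] [[0.2, -0.8], [0.4, -0.4], [-0.1, 0.6], [-0.5, 0.5], [-0.2, 0.7], [-0.1, -0.5], [0.3, -0.2]]
s [ 0.5552724  -0.09817239] -13.30507928029872 [0.02889237 0.00045364] [[0.9, -0.0], [-0.5, 0.2], [-0.3, -0.1], [-0.1, -0.3], [0.4, -0.9], [0.0, 0.6], [-0.4, 0.1]]
ts [ 0.55423397 -0.09665716] -13.14961464035979 [ 2.92073059e-02 -7.46567805e-05] [[0.8, -1.3], [1.1, -0.7], [0.3, 0.4], [0.0, -0.1], [0.6, 0.1], [0.8, -1.0], [1.1, -0.6], [0.9, -0.9], [-0.1, -0.4], [-0.1, -0.5], [-0.2, -1.0], [0.5, -1.8], [0.3, -0.3], [-0.0, -0.6]]
[[ 0.56237674  0.00413319  0.084     ]
 [ 0.58344735 -0.103482    0.084     ]
 [ 0.51687782 -0.19062267  0.084     ]]
tape [0.45349274 0.09390167]
torch [ 0.41158232 -0.08216496]
pad [ 0.45564269 -0.301804  ]
wax [ 0.72961724 -0.07317191]
polish [ 0.69088883 -0.19483989]
carton [0.67439577 0.13335493]
```

```bash
cat >> h.py <<'E'
foot=np.load("foot.npy"); YAW=np.degrees(foot[2])
from scipy.spatial.transform import Rotation as Ro
def rpy(a):
    "tool in foot xz-plane, a deg below horizontal (90=down), tool x up/forward"
    a=np.radians(a); z=np.array([np.cos(a),0,-np.sin(a)]); x=np.array([np.sin(a),0,np.cos(a)]); y=np.cross(z,x)
    R=Ro.from_euler("z",foot[2]).as_matrix()@np.c_[x,y,z]
    return Ro.from_matrix(R).as_euler("xyz",degrees=True), R
E
python3 - <<'E'
from h import *
B=np.array([[-.015,.1],[.03,0],[-.015,-.1]])
for i in range(3):
    p=fw(foot,[*B[i],.084+.017])[0]; print(i+1,p,robot.inverse_kinematics(p,rpy(90)[0]))
    # arc
    for th in range(0,61,10):
        t=np.radians(th); a0=40
        H=np.array([B[i,0]+.027,B[i,1],.068]); r=np.array([-.075*np.cos(t)+.002*np.sin(t)*1,0,.002*np.cos(t)+.075*np.sin(t)])
        e,R=rpy(a0+th); P=fw(foot,H+r)[0]+R[:,2]*.002
        q=robot.inverse_kinematics(P,e); print(th,None if q is None else np.round(q,0))
E
```

```text
1 [0.56237674 0.00413319 0.101     ] [-33.4472507   31.96500744  44.44269146  97.4959362  -25.08645744
  60.96055597 -84.03285184]
0 [ 25.  29. -51. 144. 126.  54. 125.]
10 [-44.  14.  32. 139. 123.  12. 122.]
20 [ -51.   13.   45.  131.    8.   12. -119.]
30 [ -38.   14.   35.  121.   -3.   29. -106.]
40 [-42.  21.  46. 110. -18.  46. -91.]
50 [-36.  28.  47.  99. -23.  62. -86.]
60 [-30.  36.  44.  87. -25.  78. -84.]
2 [ 0.58344735 -0.103482    0.101     ] [-25.43322573  38.0503795   51.74251946  92.59050073 -32.17103663
  65.36438959 -68.92943773]
0 [ 55.  36. -62. 142. 139.  48. 138.]
10 [ 22.  15. -20. 135. 132.  14. 132.]
20 [-22.  14.  31. 127. -20.  11. -77.]
30 [-20.  16.  32. 117. -15.  30. -82.]
40 [-33.  27.  53. 106. -29.  50. -70.]
50 [-29.  36.  56.  95. -32.  67. -68.]
60 [-21.  41.  50.  82. -29.  81. -72.]
3 [ 0.51687782 -0.19062267  0.101     ] [-22.52729416  37.15154926  60.39112969  99.65709762 -35.51548028
  64.66807219 -54.18463254]
0 None
10 [ 77.  20. -60. 139. 136.  14. 148.]
20 [-32.  14.  61. 133. -64.  20. -20.]
30 [ -1.  11.  24. 122. -16.  28. -68.]
40 [ -9.  17.  35. 112. -16.  45. -69.]
50 [-22.  31.  58. 101. -29.  64. -58.]
60 [-21.  43.  65.  90. -34.  81. -55.]
```

```bash
cat > tap.py <<'E'
import sys
from h import *
i=int(sys.argv[1])-1
B=np.array([[-.015,.1],[.03,0],[-.015,-.1]])
if robot.current_finger_gap()>.05: fingers.gripper_to(0.0,20)
e=rpy(90)[0]
z0=.101
if robot.current_tool_pos()[2]<.13: robot.line_to(robot.current_tool_pos()+np.array([0,0,.03]),velocity=.15)
robot.move_to(fw(foot,[*B[i],.135])[0],e)
robot.pause(.2)
f0=robot.current_contact_force()
robot.line_to(fw(foot,[*B[i],.108])[0],velocity=.1)
hit=robot.line_to(fw(foot,[*B[i],.082])[0],velocity=.03,f_stop=14)
print(hit,robot.current_tool_pos(),robot.current_contact_force()-f0,robot.current_time_s())
robot.line_to(fw(foot,[*B[i],.135])[0],velocity=.15)
print(robot.current_time_s(), robot.current_joint_positions())
E
python3 tap.py 1
```

```text
True [0.56310166 0.00407608 0.10055153] [-2.56514185 -0.38820457  8.79312262] 5.3417
5.7333 [-34.43309131  29.76307843  45.80542619  95.40385106 -23.21939357
  64.72691    -85.44429368]
```

```bash
python3 tap.py 2
```

```text
True [ 0.58412517 -0.10371743  0.10061049] [-1.45515098  0.35380876  6.55062194] 7.3333
7.725 [-21.89386598  33.24399033  45.35110187  90.35056112 -25.10621279
  66.97186238 -74.4148636 ]
```

```bash
python3 tap.py 3
```

```text
True [ 0.51753593 -0.19097632  0.09054628] [-1.31286357  0.33172962  6.83984201] 9.5
9.95 [-15.36984278  28.79133666  47.23094386  97.38965498 -23.19807861
  64.05519353 -64.44108582]
```

Caps 1 and 2 stopped at z ≈ 0.1006 and cap 3 at 0.0905, so bolt 3 has sunk 10 mm. Next I'll verify with the cameras and check whether the arm can follow the opening arc.

```bash
cat >> h.py <<'E'
def arc(th,a0,k=1.0,r0=-.075):
    "TCP pose with the tab at th deg open, tool starting at a0 below horizontal, following k*th"
    t=np.radians(th); H=np.array([.012,-.1,.068])
    r=np.array([r0*np.cos(t)+.002*np.sin(t),0,.002*np.cos(t)-r0*np.sin(t)])
    e,R=rpy(a0+k*th); return fw(foot,H+r)[0]+R[:,2]*.002, e, R
E
python3 - <<'E'
from h import *
im=vision.grab_frame("top"); cv2.imwrite("pics/t2.png",cv2.resize(im[140:300,265:465,::-1],None,fx=3.7,fy=3.7,interpolation=cv2.INTER_CUBIC))
im=vision.grab_frame("scene"); cv2.imwrite("pics/s2.png",cv2.resize(im[150:360,80:330,::-1],None,fx=2.8,fy=2.8,interpolation=cv2.INTER_CUBIC))
p=robot.current_tool_pos();R=Ro.from_euler("xyz",robot.current_eef_rot(),degrees=True).as_matrix()
im=vision.grab_frame("wrist"); cv2.imwrite("pics/w2.png",im[:,:,::-1])
for a0 in (50,55,60,65,70):
    print(a0)
    for th in (0,15,30,45,57):
        P,e,_=arc(th,a0); q=robot.inverse_kinematics(P,e); print(th,np.round(P,3),None if q is None else np.round(q,0))
E
```

```text
50
0 [ 0.471 -0.18   0.068] [ 60.  17. -40. 141. 166.  14. 116.]
15 [ 0.474 -0.181  0.088] [-16.  12.  42. 129. -38.  21. -46.]
30 [ 0.481 -0.182  0.105] [-20.  20.  48. 114. -24.  45. -61.]
45 [ 0.493 -0.185  0.12 ] [-15.  31.  47.  97. -22.  67. -64.]
57 [ 0.504 -0.188  0.13 ] [-10.  40.  45.  83. -22.  84. -66.]
55
0 [ 0.471 -0.18   0.068] [ -7.  13.  33. 139. 250.  14.  27.]
15 [ 0.474 -0.181  0.087] [-19.  15.  45. 125. -31.  28. -53.]
30 [ 0.481 -0.182  0.105] [-18.  23.  48. 110. -24.  52. -62.]
45 [ 0.493 -0.185  0.12 ] [-13.  34.  46.  93. -22.  74. -65.]
57 [ 0.504 -0.188  0.13 ] [ -8.  44.  44.  78. -22.  90. -66.]
60
0 [ 0.471 -0.18   0.068] [ -7.  13.  32. 135. -69.  13. -15.]
15 [ 0.474 -0.181  0.087] [-19.  18.  47. 121. -28.  35. -57.]
30 [ 0.481 -0.182  0.105] [-17.  27.  47. 105. -23.  58. -63.]
45 [ 0.492 -0.185  0.121] [-11.  38.  46.  88. -22.  80. -65.]
57 [ 0.504 -0.188  0.13 ] [ -6.  47.  44.  74. -21.  96. -66.]
65
0 [ 0.471 -0.18   0.068] [-10.  14.  36. 131. -44.  18. -40.]
15 [ 0.473 -0.18   0.087] [-19.  21.  47. 116. -26.  42. -60.]
30 [ 0.481 -0.182  0.105] [-15.  30.  47. 100. -23.  65. -64.]
45 [ 0.492 -0.185  0.121] [ -9.  41.  45.  83. -21.  86. -66.]
57 [ 0.504 -0.188  0.13 ] [ -4.  51.  43.  69. -21. 102. -66.]
70
0 [ 0.471 -0.18   0.068] [-15.  16.  42. 126. -36.  25. -49.]
15 [ 0.473 -0.18   0.087] [-18.  24.  47. 112. -25.  49. -61.]
30 [ 0.481 -0.182  0.105] [-13.  34.  46.  96. -22.  71. -64.]
45 [ 0.492 -0.185  0.121] [ -8.  45.  44.  79. -21.  92. -66.]
57 [ 0.504 -0.188  0.13 ] [ -3.  54.  42.  64. -20. 108. -67.]
```

View pics/s2.png

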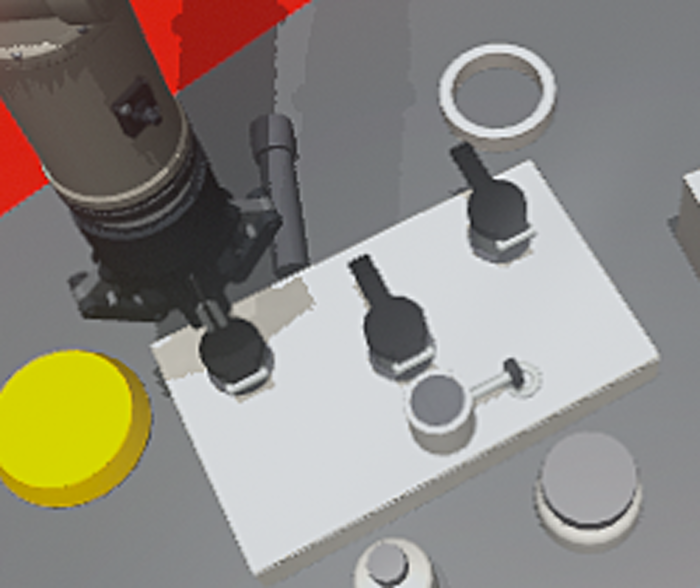

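View pics/w2.png

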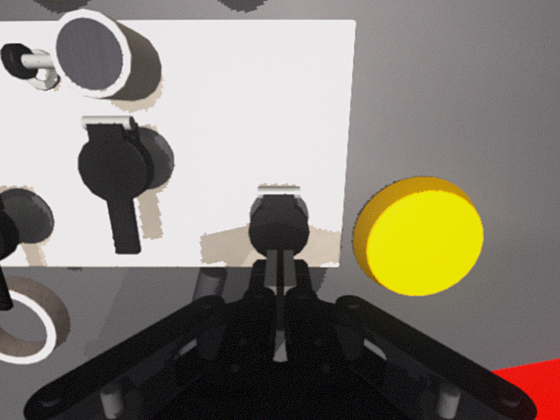

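The scene view shows cap 3 lower than the others, and in the wrist view it sits in line with the fingers at column 280. Next I'll approach the tab at 67° below horizontal, with the gripper partly open.

```bash
python3 - <<'E'
from h import *
A0=67
P,e,R=arc(0,A0)
fingers.gripper_to(0.5,20)
pre=P-R[:,2]*.07
robot.move_to(pre,e)
print(robot.current_joint_positions(),robot.current_time_s())
im=vision.grab_frame("wrist"); cv2.imwrite("pics/w3.png",im[:,:,::-1])
f0=robot.current_contact_force()
print(robot.line_to(P,e,velocity=.08,f_stop=8), P, robot.current_tool_pos(), robot.current_contact_force()-f0, robot.current_time_s(), robot.current_joint_positions())
im=vision.grab_frame("scene"); cv2.imwrite("pics/s3.png",cv2.resize(im[150:360,80:330,::-1],None,fx=2.8,fy=2.8,interpolation=cv2.INTER_CUBIC))
im=vision.grab_frame("wrist"); cv2.imwrite("pics/w4.png",im[:,:,::-1])
E
```

```text
[-30.95356839   2.38217356  54.97192549 128.7568269  -13.18999964
  27.69744479 -69.05861617] 11.2417
False [ 0.47089738 -0.17988071  0.06815899] [ 0.47145906 -0.18038891  0.06845282] [ 0.77679384  0.72188634 -0.17978487] 12.3167 [-15.77786237  15.48627618  42.49247611 128.98918121 -42.57651831
  21.56730099 -42.03132026]
```

View pics/w4.png

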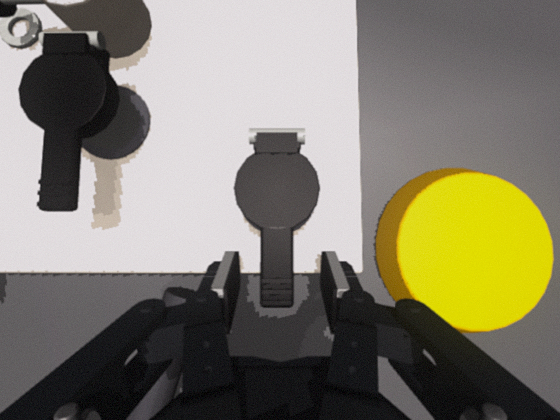

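View pics/s3.png

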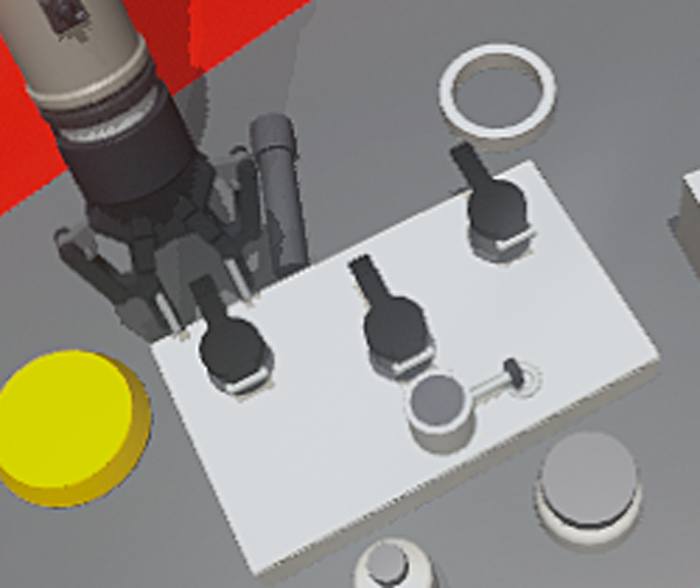

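In the wrist view the tab (column 277) is centred between the pads (columns 228 and 332). I'll close the gripper and lift along the arc in stages, watching the force.

```bash
python3 - <<'E'
from h import *
A0=67
f0=robot.current_contact_force()
fingers.gripper_to(0.0,25)
print("gap",robot.current_finger_gap()*85, robot.current_contact_force()-f0)
im=vision.grab_frame("wrist"); cv2.imwrite("pics/w5.png",im[:,:,::-1])
for th in (4,8,12):
    P,e,R=arc(th,A0); robot.line_to(P,e,velocity=.04)
    print(th,robot.current_tool_pos()-P,(robot.current_contact_force()-f0).round(2),robot.current_finger_gap()*85,robot.current_time_s())
im=vision.grab_frame("wrist"); cv2.imwrite("pics/w6.png",im[:,:,::-1])
E
```

```text
gap 15.184063008725703 [-0.61628375  2.90015025  2.51787547]
4 [ 0.00025338  0.00087975 -0.00021757] [0.66 3.35 0.26] 15.51259188956226 13.1
8 [ 0.00023012  0.00079286 -0.00037934] [ 1.32  3.01 -0.32] 14.83262275888474 13.3833
12 [ 0.00018384  0.000796   -0.00050984] [0.92 3.83 0.97] 15.473189050699371 13.6667
```

View pics/w6.png

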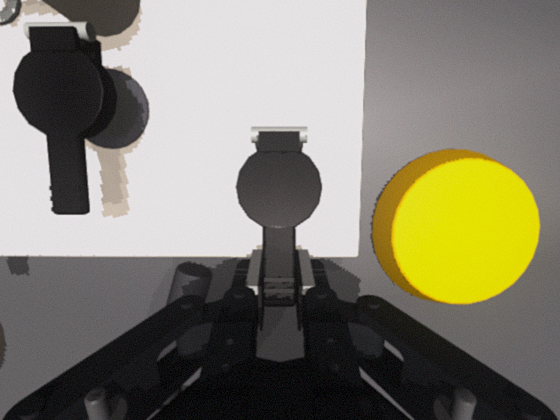

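The grip holds with a 15 mm gap and low forces, and the cap is turning with the tool. I'll continue to 55°.

```bash
python3 - <<'E'
from h import *
A0=67
for th in (18,24,30,36,42,48,55):
    P,e,R=arc(th,A0); robot.line_to(P,e,velocity=.04)
    f=robot.current_contact_force()
    print(th,(robot.current_tool_pos()-P).round(4),f.round(2),robot.current_finger_gap()*85,robot.current_joint_positions()[5],robot.current_time_s())
    if np.linalg.norm(f)>12: break
im=vision.grab_frame("wrist"); cv2.imwrite("pics/w7.png",im[:,:,::-1])
im=vision.grab_frame("scene"); cv2.imwrite("pics/s7.png",cv2.resize(im[150:360,80:330,::-1],None,fx=2.8,fy=2.8,interpolation=cv2.INTER_CUBIC))
E
```

```text
18 [ 0.0001  0.0007 -0.0006] [1.46 4.74 0.43] 15.095119754829991 50.42742794605948 14.0583
24 [ 0.0001  0.0007 -0.0007] [0.07 5.64 1.78] 15.120113787757132 59.422700248180966 14.4
30 [-0.      0.0007 -0.0009] [0.33 5.72 1.15] 15.383137446513418 68.08982627664722 14.7417
36 [-0.0001  0.0007 -0.001 ] [0.47 4.35 1.62] 15.047395265393481 76.48974179602004 15.0833
42 [-0.0001  0.0006 -0.001 ] [0.45 5.31 1.37] 15.059461537188097 84.68201144386836 15.425
48 [-0.0001  0.0005 -0.0009] [1.26 6.31 1.45] 15.397285574478307 92.71525855021999 15.7667
55 [-0.0001  0.0005 -0.0009] [0.87 5.07 0.38] 15.651850271883461 101.9835500040692 16.1417
```

View pics/w7.png

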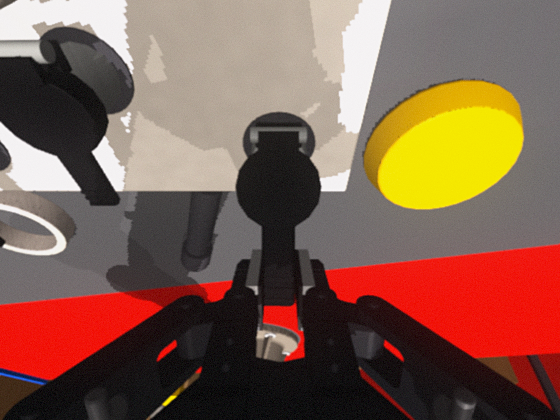

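View pics/s7.png

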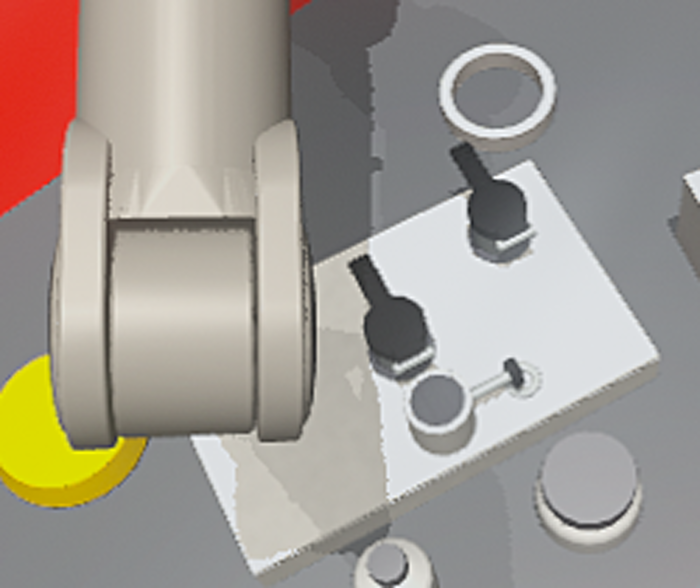

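```bash
python3 - <<'E'
from h import *
robot.pause(.5)
p=robot.current_tool_pos();R=Ro.from_euler("xyz",robot.current_eef_rot(),degrees=True).as_matrix()
im=vision.grab_frame("wrist"); cv2.imwrite("pics/w8.png",cv2.resize(im[90:230,190:370,::-1],None,fx=4,fy=4,interpolation=cv2.INTER_CUBIC))
T=np.eye(4);T[:3,:3]=R;T[:3,3]=p
E=np.linalg.inv(T@vision.calibration("wrist")["T_tool_cam"])
ext=E
for d in (.010,.007,.005,0):
    print(d,[((proj("wrist",fw(foot,q),E)[0]-[190,90])*4).round(0) for q in ([.012,-.1,.078-d],[-.015,-.1,.068-d],[.002,-.1,.068-d],[-.032,-.1,.068-d])])
print(robot.current_contact_force(),robot.current_torque(),robot.current_finger_gap()*85,robot.current_dq().round(3),robot.current_time_s())
E
```

```text
0.01 [array([363., 174.]), array([363., 285.]), array([363., 191.]), array([363., 367.])]
0.007 [array([363., 189.]), array([363., 299.]), array([363., 204.]), array([363., 381.])]
0.005 [array([363., 199.]), array([363., 308.]), array([363., 214.]), array([363., 390.])]
0 [array([363., 224.]), array([363., 332.]), array([363., 237.]), array([363., 414.])]
[ 1.88832754  5.91308122 -0.46474597] [ 0.77956501 -0.82084345 -0.56059295] 14.855573896433226 [ 0.094 -0.024  0.063  0.137  0.082  0.017 -0.042] 16.7917
```

View pics/w8.png

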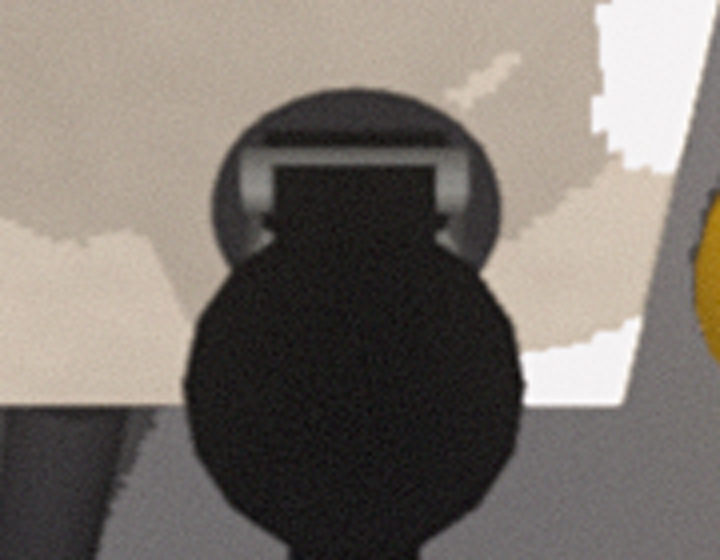

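The hinge bar appears at crop row ~157. The prediction is 174 for the bolt 10 mm down and 199 for 5 mm down, so the bolt is still fully down. Grip and forces are steady, so I'm handing in.

```bash
python3 - <<'E'
from h import *
workorder.close_job(); print("closed")
E
```

```text
the job is handed in; nothing more can be done
closed
```

Bolt 3, the right one, is the loose bolt. I left it down and handed the job in with its cap held open at about 55° by the thumb tab.

- **Finding it:** I tapped all three closed caps with a 14 N stop. Caps 1 and 2 stopped at the height of a closed cap on a sound bolt. Cap 3 stopped 10 mm lower.
- **Opening it:** I gripped tab 3 across its width at 25 N and swung it along its hinge arc, with wrist forces staying under about 7 N.
- **Last checks:**
    - The finger gap held at about 15 mm, against a tab nominally 16 mm wide.
    - The cap's place in the wrist view did not change, so it turned with the tool.
    - The hinge in that view fits the bolt being fully down, though it was about 4 px off the predicted spot.
    - Caps 1 and 2 look closed.
    - No bystander looked moved in the last pictures. The carton, tape and polish bottle show only in part, and I made no full check of all of them.
- **Not measured directly:** The 55° comes from the tool's rotation. A steady sideways force of about 5–6 N remained at the wrist from a small centring offset in the grip.

The handover at about 17 s was inside the 51 s limit, and it reported no verdict.

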